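Cover the barber's wide glass jar

ROBOT

A 7-joint arm with a two-finger parallel gripper is mounted at the origin on the work surface. World frame = base frame: x ahead of the robot, y to its left, z up, the work surface at z = 0. Lengths are in m, angles in degrees, forces in N, time in s.
With the tool pointing down it reaches from about 0.425 to 0.875 m from the base axis. Payload 4.7 kg.
Tool frame: the origin (TCP) lies at the very end of the fingers, on their centre line; the grasp point (between the pads) lies 19 mm behind it; z points along the fingers, y is the line along which they close (so a half turn about z gives the same grasp; the last joint's range is limited). The gripper opens to 87 mm and grips with 3 to 60 N. Pads are 19 mm wide; open, the fingers measure 117 mm over their backs; the gripper's body (75 mm by 190 mm) begins 51 mm behind the grasp point.
Start: joints at [0.808, 18.392, -4.016, 83.108, 1.295, 78.541, -3.26], TCP at [0.65, -0, 0.223] pointing down, gripper open.
Joint ranges: [-163.93, 163.93], [-17.29, 119.83], [-79.2, 71.16], [3.27, 140.29], [-89.18, 269.18], [5.43, 117.66], [-154.24, 154.24]. Speed limits (degrees/s): [147.25, 147.25, 180, 180, 180, 180, 180].

INTERFACE

Orientations are given as [roll, pitch, yaw] about the fixed x, y, z axes, in that order (R = Rz(yaw) Ry(pitch) Rx(roll)).
In Python, from cell import get_obs, eyes, env gives the robot as it stands.
- The arm moves only by the tool servo_tool, never from a script. Its argument "series" is a list that holds one entry, the list of rows, each a list of 7 numbers: the shift along the tool's x, y, z in units of 300 mm (1.0 is 300 mm), then the turn, a rotation vector about the tool's x, y, z in units of pi rad (1.0 is pi rad), then the opening, from 0 (shut) to 1 (fully open). In form: [[[tx, ty, tz, wx, wy, wz, gripper], ...]]. A call has 1 to 12 rows; each row is the pose to reach, as a shift and turn from the pose commanded when the call began, along the tool's axes at that moment, turning the shorter way round; what a row does not reach only later rows make up. A row lasts 1/12 s, in which the tool goes at most 41.7 mm and 7.16 degrees, less where a joint would pass 70% of its speed; a pose out of reach is approached as far as the arm can. A call with a number of a shift or a turn outside -1 to 1 is refused whole. A call with a gripper value outside its range is refused whole. The fingers move at their own pace and stop on an object; "grip_force" is the grip in N (left out, the last holds). Time passes only in rows, so rows that repeat a pose let the fingers close. It gives the time, the measured TCP pose, the force, the opening and the grip force at its end, in the units of the state.
- get_obs(): the state, without advancing time (a new reading comes with each control period).
- eyes.read_camera(name): name is "scene" or "side" or "wrist"; returns a dict with "frame" (420x560x3 uint8, red, green, blue), "depth" (420x560 float32, m along the optical axis (not along the pixel's ray), 0 where there is no reading), "fx", "fy", "cx", "cy" (pixels), "origin" and "rotation" of the camera in the world; the wrist camera has in their place "mount" (4x4, takes a point from camera to tool coordinates, whose origin is the TCP and whose axes are the flange's). Camera axes: x right, y down, z forward; pixel columns grow to the right and rows downward; lengths in m; the calibration is good to about 2 mm. A picture is of the moment at which its call begins: read the wrist's pose just before it.
- env.sign_off(): hands the job in; it is judged then, once.
The state is a dict: "time_s": time; "qpos": joint angles; "joint_velocities": joint speeds; "effort": joint torques, N m; "tool_pos": TCP position; "tool_rot": TCP orientation; "force": force on the tool from outside, world axes, zero at the start; "wrist_torque": the same for the moment, N m; "grip_width": finger opening in m; "grasp_force": force on a finger pad.
Only numpy, scipy, OpenCV 4.12 (cv2) and the standard library are available. Lean on these libraries where they do the work, as an engineer would, in place of code of your own. Each camera call takes 0.05 s, during which the arm holds its last target. There are 200 camera calls.

TASK

Pick up the wider of the two loose knobbed lids by its knob and set it on the wide open glass jar, so that its plug is in the mouth and the lid sits level on the rim. Put it down gently instead of dropping it, keep the jar upright, and leave the small lid and the narrow jar where they are.

Things in the scene. Friction and masses are not known exactly. Their poses are not given: they have to be found in the camera images.
- wide_lid: The lid to be used: a round steel disc, 98 mm across and 5 mm thick, with a tapered steel plug 12 mm deep and 56 mm across (42 mm at its foot) under it and an upright dark wooden knob, 24 mm across and 34 mm tall, in the middle on top. It stands loose on its plug on the bench, about 0.15 kg. Origin: centre of the plug's foot, z up along the knob; the disc's underside is 12 mm above the origin, its top 17 mm, the knob's top 51 mm.
- wide_jar: The jar to be covered: the wider of the two open round clear-glass jars with a white rim line, 84 mm across, 80 mm tall, wall 4 mm, so its mouth is 76 mm across. It stands loose on the bench, about 0.45 kg, empty but for a thin steel disc on its floor. Origin: centre of its underside, z up; the rim is 80 mm above it. With the wide lid seated, the lid's origin is 68 mm above the jar's origin.
- small_lid: Not to be used: a smaller lid of the same make, disc 66 mm across and 5 mm thick, plug 12 mm deep and 36 mm across, the same wooden knob (24 mm across, its top 51 mm above the bench). Origin: centre of the plug's foot. The two lids stand on the near part of the bench, one on each side, either way round.
- narrow_jar: Not to be used: the narrow open glass jar, 56 mm across and 70 mm tall. Origin: centre of its underside. The two open jars stand farther out than the lids, one on each side, either way round. A row of four small grey guard combs, up to 26 mm high, lies between left and right; a glass jar with its twist cap on, 80 mm across, stands off to the right and is not part of the job.
Mind the look-alikes: they are no part of the job. What is shaped like the wide_jar but blue, pink or yellow is not meant.

How it is judged (in metres and radians):
At the end, for the whole second after the job is handed in: The wide lid is seated on the wide jar: its centre within 14 mm of the jar's axis, its disc on the rim (height within about 5 mm of fully seated), level within 6 degrees; the jar stands upright on the bench within 6 degrees; both at rest and the lid released (horizontal distance between wide_lid and wide_jar below 0.014 m and z of wide_lid in the frame of wide_jar between 0.062 and 0.073 m and angle between each of wide_lid, wide_jar's own z axis and vertical below 0.1 rad and height (world z) of wide_jar below 0.01 m and linear speed of each of wide_lid, wide_jar below 0.02 m/s and contact force between the fingers and wide_lid below 0.1 N); the robot touches nothing.
It fails at once if the wide lid is let go more than 20 mm above its seat over the wide jar (horizontal distance between wide_lid and wide_jar below 0.06 m and z of wide_lid in the frame of wide_jar above 0.088 m and contact force between the fingers and wide_lid below 0.1 N).
It fails at once if the wide jar is tipped by more than 20 degrees (angle between wide_jar's own z axis and vertical above 0.35 rad).
It fails at once if the small lid is moved by more than 30 mm (distance of small_lid from where it was at the start of the episode above 0.03 m).
It fails at once if the narrow jar is moved by more than 30 mm (distance of narrow_jar from where it was at the start of the episode above 0.03 m).
It also fails if it takes over 48 s, if anything falls off the work surface, if the arm or the gripper's body presses on something with over 40 N, if the wrist force passes 120 N, or if a joint passes its speed limit or range.

## Working session

There is one attempt and no reset: what is moved stays moved. The work goes in short steps, Python scripts to look and compute and a tool call to move; the robot and the scene stay as the last step left them, time stands still between calls to the robot, and variables do not carry over. Pictures are saved under pics/ and viewed, at most 10 in all, crops included, and the job is handed in when it is done.

Besides the shell and the picture viewer there is one more tool, called as name([rows], argument=value, ...), one row to a line, values as JSON. servo_tool: Moves the arm, as the interface text tells. Shifts and turns lie within -1 to 1; 1 stands for 300 mm of shift or pi rad of turn. Its arguments: {"type":"object","properties":{"series":{"type":"array"},"grip_force":{"type":"number"}},"required":["series"]}

```bash
mkdir -p pics && cat > h.py <<'E'
import numpy as np, cv2
from cell import get_obs, eyes, env
from scipy.spatial.transform import Rotation as R
def pts(c, T=None):
    d=c["depth"]; v,u=np.indices(d.shape)
    P=np.dstack([(u-c["cx"])/c["fx"]*d,(v-c["cy"])/c["fy"]*d,d])
    if T is None: return P@np.array(c["rotation"]).T+np.array(c["origin"])
    return P@T[:3,:3].T+T[:3,3]
def wrist():
    o=get_obs(); c=eyes.read_camera("wrist"); T=np.eye(4)
    T[:3,:3]=R.from_euler("xyz",o["tool_rot"],degrees=True).as_matrix(); T[:3,3]=o["tool_pos"]
    return c,T@np.array(c["mount"])
def save(n,c): cv2.imwrite(f"pics/{n}.png",c["frame"][:,:,::-1])
E
python3 - <<'E'
from h import *
o=get_obs(); print(o["tool_pos"],o["tool_rot"],o["time_s"])
c=eyes.read_camera("scene"); save("scene",c); P=pts(c); np.save("P.npy",P)
print(c["origin"])
w,T=wrist(); save("wrist",w); np.save("W.npy",pts(w,T))
E
```

```text
[ 6.49420619e-01 -8.83897953e-05  2.21441493e-01] [-1.79887434e+02  6.99160656e-03  8.99968352e+01] 0.0Traceback (most recent call last):
  File "<stdin>", line 3, in <module>
  File "h.py", line 7, in pts
    if T is None: return P@np.array(c["rotation"]).T+np.array(c["origin"])
                         ~~~~~~~~~~~~~~~~~~~~~~~~~~~^~~~~~~~~~~~~~~~~~~~~~
ValueError: operands could not be broadcast together with shapes (420,560) (3,)
```

View pics/scene.png

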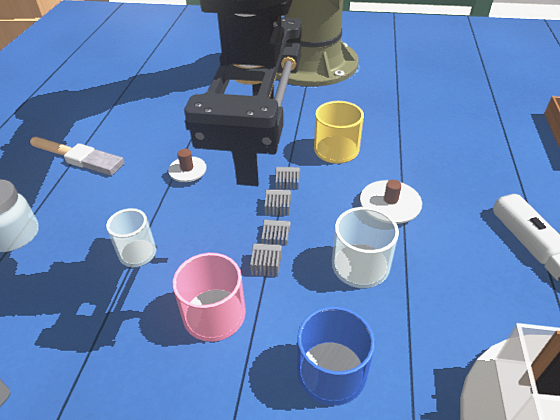

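The scene picture looks back at the robot. The wide lid's knob is at about (393,191) and the clear wide jar's mouth at about (366,230). The small lid is at (187,165), the narrow jar at (130,235), and the coloured jars are decoys.

```bash
python3 - <<'E'
from h import *
c=eyes.read_camera("scene"); r=np.array(c["rotation"]); print(r.shape,r,c["origin"],c["fx"],c["cx"],c["cy"])
E
```

```text
(3,) [-135.05442375    1.17760074   98.81083717] [1.05471326 0.09208528 0.53996606] 470.91717835573525 277.8083153657524 215.3015173521924
```

```bash
sed -i 's/return P@np.array(c\["rotation"\]).T/return P@R.from_euler("xyz",c["rotation"],degrees=True).as_matrix().T/' h.py && python3 - <<'E'
from h import *
c=eyes.read_camera("scene"); P=pts(c)
for n,(u,v) in dict(wl=(393,191),wj=(366,235),sl=(187,165),nj=(130,235),ye=(338,130)).items():
    print(n,P[v,u])
def circ(name,box,zlo,zhi):
    u0,u1,v0,v1=box; q=P[v0:v1,u0:u1].reshape(-1,3); q=q[(q[:,2]>zlo)&(q[:,2]<zhi)]
    if len(q)<5: print(name,len(q)); return
    (x,y),r=cv2.minEnclosingCircle(q[:,:2].astype(np.float32)); print(name,len(q),q.mean(0).round(4),"circ",round(x,4),round(y,4),round(r,4))
circ("lid disc",(350,430,170,228),.012,.021)
circ("knob top",(380,405,170,200),.045,.056)
circ("jar rim",(325,405,200,290),.073,.085)
circ("small lid",(160,212,140,190),.012,.021)
circ("narrow rim",(100,160,200,270),.064,.075)
circ("yellow rim",(305,370,95,170),.073,.085)
I=cv2.resize(c["frame"][160:300,310:450],None,fx=4,fy=4,interpolation=cv2.INTER_CUBIC); cv2.imwrite("pics/crop1.png",I[:,:,::-1])
E
```

```text
wl [0.49193305 0.17563048 0.04544048]
wj [0.57313877 0.13806849 0.02665043]
sl [ 0.45303129 -0.17020288  0.03005526]
nj [ 0.65637061 -0.18407024  0.06931201]
ye [0.38039587 0.08141135 0.07391357]
lid disc 1504 [0.4841 0.178  0.0164] circ 0.4811 0.176 0.0493
knob top 149 [0.4835 0.1754 0.0498] circ 0.4814 0.1749 0.0127
jar rim 758 [0.6138 0.1333 0.0778] circ 0.6111 0.1325 0.0429
small lid 584 [ 0.4517 -0.173   0.0163] circ 0.4456 -0.1768 0.0345
narrow rim 416 [ 0.6353 -0.1986  0.0681] circ 0.6339 -0.1985 0.029
yellow rim 440 [0.3412 0.0801 0.0773] circ 0.3398 0.0796 0.0437
```

View pics/crop1.png

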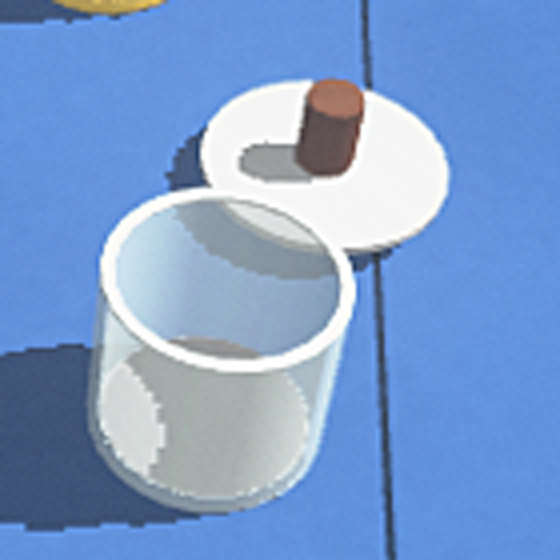

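The crop shows the jar's rim ring complete, and the lid disc and knob clear of it. Depth puts the lid at (0.481, 0.175) and the jar at (0.611, 0.1325). I'll go above the lid and turn the gripper about 85°, so its long body stays away from the jar.

servo_tool([
  [[0.583, -0.563, 0.34, 0, 0, 0.47, 1], [0.583, -0.563, 0.34, 0, 0, 0.47, 1], [0.583, -0.563, 0.34, 0, 0, 0.47, 1], [0.583, -0.563, 0.34, 0, 0, 0.47, 1], [0.583, -0.563, 0.34, 0, 0, 0.47, 1], [0.583, -0.563, 0.34, 0, 0, 0.47, 1], [0.583, -0.563, 0.34, 0, 0, 0.47, 1], [0.583, -0.563, 0.34, 0, 0, 0.47, 1], [0.583, -0.563, 0.34, 0, 0, 0.47, 1], [0.583, -0.563, 0.34, 0, 0, 0.47, 1], [0.583, -0.563, 0.34, 0, 0, 0.47, 1], [0.583, -0.563, 0.34, 0, 0, 0.47, 1]],
], grip_force=25)

```text
time_s: 1.15
tool_pos: [0.4808, 0.1748, 0.1203]
tool_rot: [180.0, 0.0, 5.1]
force: [-0.0, 0.5, 0.6]
grip_width: 0.087
grasp_force: 0.0
```

```bash
python3 - <<'E'
from h import *
w,T=wrist(); o=get_obs(); print(o["time_s"],o["tool_pos"],o["tool_rot"],o["qpos"]); save("wrist1",w); P=pts(w,T).reshape(-1,3)
d=w["depth"].reshape(-1)>0
for n,lo,hi,cx,cy,rr in (("knob",.046,.056,.481,.175,.03),("disc",.012,.021,.481,.175,.07),("rim",.074,.085,.611,.1325,.06)):
    m=d&(P[:,2]>lo)&(P[:,2]<hi)&(np.hypot(P[:,0]-cx,P[:,1]-cy)<rr); q=P[m]
    print(n,len(q), q.mean(0).round(4) if len(q) else "", cv2.minEnclosingCircle(q[:,:2].astype(np.float32)) if len(q)>5 else "")
E
```

```text
1.2 [0.48089143 0.17474463 0.12032554] [1.79985315e+02 2.19616734e-02 4.80644549e+00] [ -17.31487202    6.36791176   -5.97177107  109.71158879    0.74349336
   63.98215783 -108.7700584 ]
knob 781 [0.4803 0.1769 0.0512] ((0.47984579205513, 0.17674386501312256), 0.011958700604736805)
disc 9258 [0.4822 0.177  0.0175] ((0.4792953431606293, 0.17692318558692932), 0.049100302159786224)
rim 2344 [0.5901 0.1298 0.0797] ((0.6084006428718567, 0.1339920610189438), 0.04204949736595154)
```

View pics/wrist1.png

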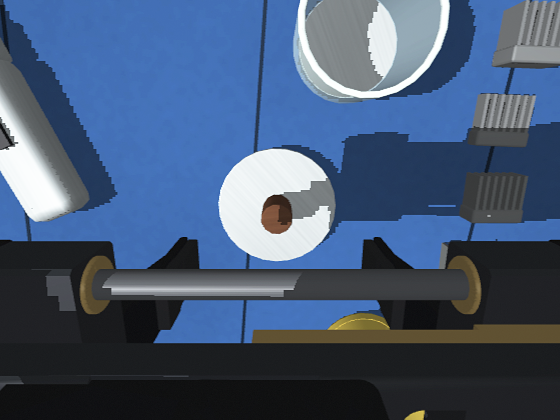

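The wrist view shows the knob at (277,213) midway between the fingers and nothing under them. The lid is at (0.480, 0.1765), and the lid-to-jar offset of (0.1295, -0.0427) agrees between the two cameras. Next I go down and grip.

servo_tool([
  [[-0.002, -0.004, 0.1, 0, 0, 0, 1], [-0.002, -0.004, 0.2, 0, 0, 0, 1], [-0.002, -0.004, 0.27, 0, 0, 0, 1], [-0.002, -0.004, 0.3, 0, 0, 0, 1], [-0.002, -0.004, 0.32, 0, 0, 0, 1], [-0.002, -0.004, 0.32, 0, 0, 0, 1], [-0.002, -0.004, 0.32, 0, 0, 0, 0], [-0.002, -0.004, 0.32, 0, 0, 0, 0], [-0.002, -0.004, 0.32, 0, 0, 0, 0], [-0.002, -0.004, 0.32, 0, 0, 0, 0], [-0.002, -0.004, 0.32, 0, 0, 0, 0], [-0.002, -0.004, 0.32, 0, 0, 0, 0]],
], grip_force=25)

```text
time_s: 2.2
tool_pos: [0.4807, 0.1761, 0.025]
tool_rot: [-180.0, -0.0, 5.4]
force: [0.2, -0.9, 0.1]
grip_width: 0.0552
grasp_force: 0.0
```

servo_tool([
  [[0, 0, 0, 0, 0, 0, 0], [0, 0, 0, 0, 0, 0, 0], [0, 0, 0, 0, 0, 0, 0], [0, 0, 0, 0, 0, 0, 0]],
])

```text
time_s: 2.53
tool_pos: [0.4804, 0.176, 0.0246]
tool_rot: [180.0, -0.0, 5.4]
force: [0.1, 0.1, -0.4]
grip_width: 0.0282
grasp_force: 0.0
```

servo_tool([
  [[0, 0, 0, 0, 0, 0, 0], [0, 0, 0, 0, 0, 0, 0], [0, 0, 0, 0, 0, 0, 0], [0, 0, 0, 0, 0, 0, 0], [0, 0, 0, 0, 0, 0, 0], [0, 0, 0, 0, 0, 0, 0]],
])

```text
time_s: 3.03
tool_pos: [0.4804, 0.1762, 0.0246]
tool_rot: [-180.0, -0.0, 5.4]
force: [0.3, 1.7, -0.8]
grip_width: 0.0231
grasp_force: 25.0
```

servo_tool([
  [[0, 0, -0.03, 0, 0, 0, 0], [0, 0, -0.09, 0, 0, 0, 0], [0, 0, -0.17, 0, 0, 0, 0], [0, 0, -0.25, 0, 0, 0, 0], [0, 0, -0.32, 0, 0, 0, 0], [0, 0, -0.37, 0, 0, 0, 0], [0, 0, -0.4, 0, 0, 0, 0], [0, 0, -0.4, 0, 0, 0, 0], [0, 0, -0.4, 0, 0, 0, 0]],
])

```text
time_s: 3.78
tool_pos: [0.4802, 0.1757, 0.1444]
tool_rot: [180.0, 0.0, 5.4]
force: [0.4, -0.0, -1.6]
grip_width: 0.023
grasp_force: 25.0
```

```bash
python3 - <<'E'
from h import *
c=eyes.read_camera("scene"); save("lift",c); P=pts(c).reshape(-1,3)
o=get_obs(); print(o["tool_pos"],o["tool_rot"],o["grip_width"],o["grasp_force"])
for n,lo,hi,cx,cy,rr in (("rim",.074,.085,.611,.1325,.05),("lid",.128,.145,.481,.176,.06)):
    q=P[(P[:,2]>lo)&(P[:,2]<hi)&(np.hypot(P[:,0]-cx,P[:,1]-cy)<rr)]
    print(n,len(q),q.mean(0).round(4),cv2.minEnclosingCircle(q[:,:2].astype(np.float32)))
    A=np.c_[q[:,:2],np.ones(len(q))]; print("slopes",np.linalg.lstsq(A,q[:,2],rcond=None)[0])
E
```

```text
[0.47965603 0.17550828 0.14356696] [1.79956936e+02 9.90822491e-02 5.39364046e+00] 0.023356842580449733 24.99024620745331
rim 704 [0.6132 0.1335 0.0781] ((0.6106111407279968, 0.13290740549564362), 0.043193601071834564)
slopes [-0.00055898 -0.00100499  0.07862178]
lid 1798 [0.4947 0.1726 0.1363] ((0.4817166030406952, 0.17409497499465942), 0.04971003904938698)
slopes [-0.01388979  0.00687097  0.14196769]
```

View pics/lift.png

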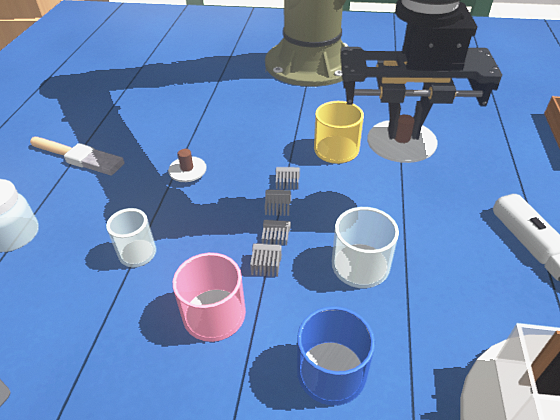

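The lid hangs level in the gripper, with its disc at (403,140), and the jar at (365,245) is undisturbed. I'll carry it over the jar.

servo_tool([
  [[0.03, 0.013, 0, 0, 0, 0, 0], [0.09, 0.04, 0, 0, 0, 0, 0], [0.16, 0.07, 0, 0, 0, 0, 0], [0.23, 0.1, 0, 0, 0, 0, 0], [0.3, 0.13, 0, 0, 0, 0, 0], [0.36, 0.156, 0, 0, 0, 0, 0], [0.4, 0.173, 0, 0, 0, 0, 0], [0.415, 0.18, 0, 0, 0, 0, 0], [0.415, 0.18, 0, 0, 0, 0, 0], [0.415, 0.18, 0, 0, 0, 0, 0], [0.415, 0.18, 0, 0, 0, 0, 0]],
])

```text
time_s: 4.75
tool_pos: [0.6084, 0.1346, 0.144]
tool_rot: [-180.0, 0.1, 5.5]
force: [0.2, 0.1, -1.3]
grip_width: 0.0235
grasp_force: 25.0
```

```bash
python3 - <<'E'
from h import *
c=eyes.read_camera("scene"); P=pts(c).reshape(-1,3); o=get_obs(); print(o["tool_pos"],o["grasp_force"])
for n,lo,hi in (("rim",.074,.085),("lid",.128,.145)):
    q=P[(P[:,2]>lo)&(P[:,2]<hi)&(np.hypot(P[:,0]-.61,P[:,1]-.133)<.06)]
    print(n,len(q),q.mean(0).round(4),cv2.minEnclosingCircle(q[:,:2].astype(np.float32)))
s=eyes.read_camera("side"); save("side",s)
E
```

```text
[0.60844929 0.1346797  0.14427945] 24.990097526460886
rim 449 [0.6336 0.132  0.0782] ((0.6121016144752502, 0.13224424421787262), 0.04213716834783554)
lid 2552 [0.6227 0.1324 0.136 ] ((0.6089401245117188, 0.13229387998580933), 0.04999615624547005)
```

View pics/side.png

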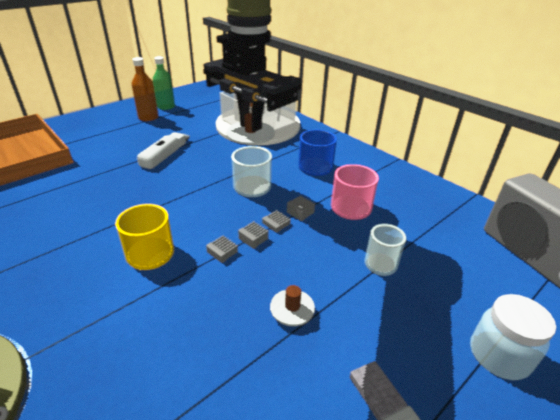

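The side view shows the gripper above the clear jar at (252,170), but the white disc at (258,125) looks too wide to be the lid, so I'll check by projection.

```bash
python3 - <<'E'
from h import *
s=eyes.read_camera("side"); M=R.from_euler("xyz",s["rotation"],degrees=True).as_matrix()
for p in ([.61,.1325,.08],[.61,.1325,.137],[.61,.1325,.0],[.48,.176,0.0],[.634,-.1985,.07]):
    q=M.T@(np.array(p)-s["origin"]); print(p,s["fx"]*q[0]/q[2]+s["cx"],s["fy"]*q[1]/q[2]+s["cy"])
P=pts(s); print(P[125,225],P[125,290],P[118,250],P[158,252])
c=eyes.read_camera("scene"); save("over",c)
E
```

```text
[0.61, 0.1325, 0.08] 252.37353079844257 155.02789504227115
[0.61, 0.1325, 0.137] 252.005394675168 130.2328489764096
[0.61, 0.1325, 0.0] 252.84165907411108 186.55770541971074
[0.48, 0.176, 0.0] 192.07839263123276 199.34388124011667
[0.634, -0.1985, 0.07] 389.1733804420835 233.23619171309554
[0.727261   0.40494132 0.01474319] [0.86786964 0.29023837 0.01537498] [0.59895688 0.12409055 0.16943944] [0.63209337 0.16235668 0.05160559]
```

View pics/over.png

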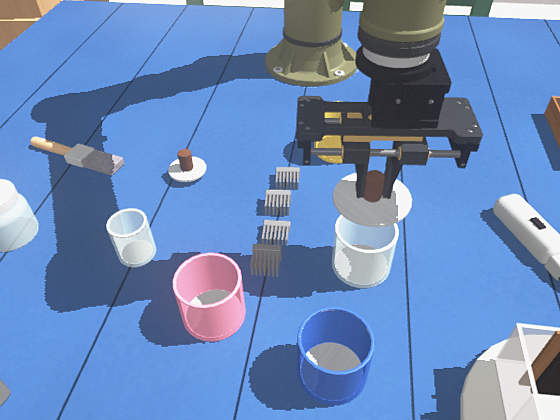

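The lid is over the clear jar at (372,200), and the white disc in the side view was a plate behind it. I'll lower slowly, with a 1.5 mm shift in x.

servo_tool([
  [[0.005, 0, 0.03, 0, 0, 0, 0], [0.005, 0, 0.06, 0, 0, 0, 0], [0.005, 0, 0.09, 0, 0, 0, 0], [0.005, 0, 0.11, 0, 0, 0, 0], [0.005, 0, 0.125, 0, 0, 0, 0], [0.005, 0, 0.14, 0, 0, 0, 0], [0.005, 0, 0.15, 0, 0, 0, 0], [0.005, 0, 0.157, 0, 0, 0, 0], [0.005, 0, 0.163, 0, 0, 0, 0], [0.005, 0, 0.163, 0, 0, 0, 0], [0.005, 0, 0.163, 0, 0, 0, 0]],
])

```text
time_s: 5.87
tool_pos: [0.6111, 0.1341, 0.0959]
tool_rot: [180.0, -0.0, 5.4]
force: [0.5, -0.9, -2.2]
grip_width: 0.0229
grasp_force: 25.0
```

servo_tool([
  [[0, 0, 0.002, 0, 0, 0, 0], [0, 0, 0.004, 0, 0, 0, 0], [0, 0, 0.006, 0, 0, 0, 0], [0, 0, 0.006, 0, 0, 0, 0], [0, 0, 0.006, 0, 0, 0, 0]],
])

```text
time_s: 6.28
tool_pos: [0.6109, 0.1341, 0.0939]
tool_rot: [180.0, -0.0, 5.4]
force: [-1.9, 0.4, -1.3]
grip_width: 0.023
grasp_force: 25.0
```

Still no contact, so I'll go on in small steps.

servo_tool([
  [[0, 0, 0.002, 0, 0, 0, 0], [0, 0, 0.004, 0, 0, 0, 0], [0, 0, 0.004, 0, 0, 0, 0], [0, 0, 0.004, 0, 0, 0, 0]],
])

```text
time_s: 6.62
tool_pos: [0.611, 0.1341, 0.0927]
tool_rot: [180.0, -0.0, 5.4]
force: [0.6, -0.0, -1.7]
grip_width: 0.0231
grasp_force: 25.0
```

servo_tool([
  [[0, 0, 0.002, 0, 0, 0, 0], [0, 0, 0.004, 0, 0, 0, 0], [0, 0, 0.004, 0, 0, 0, 0], [0, 0, 0.004, 0, 0, 0, 0]],
])

```text
time_s: 6.95
tool_pos: [0.6111, 0.1342, 0.0925]
tool_rot: [-180.0, -0.0, 5.4]
force: [-2.5, 0.4, 6.0]
grip_width: 0.023
grasp_force: 25.0
```

The lid met the rim at the expected height with 6 N upward. I'll release it, then back off straight up.

servo_tool([
  [[0, 0, 0, 0, 0, 0, 0.35], [0, 0, 0, 0, 0, 0, 0.4], [0, 0, 0, 0, 0, 0, 0.5], [0, 0, 0, 0, 0, 0, 0.6], [0, 0, 0, 0, 0, 0, 0.7], [0, 0, 0, 0, 0, 0, 0.7], [0, 0, 0, 0, 0, 0, 0.7], [0, 0, 0, 0, 0, 0, 0.7]],
])

```text
time_s: 7.62
tool_pos: [0.611, 0.1341, 0.0914]
tool_rot: [180.0, -0.0, 5.4]
force: [0.1, -0.3, 0.1]
grip_width: 0.0597
grasp_force: 0.0
```

servo_tool([
  [[0, 0, -0.03, 0, 0, 0, 0.7], [0, 0, -0.09, 0, 0, 0, 0.7], [0, 0, -0.17, 0, 0, 0, 0.7], [0, 0, -0.25, 0, 0, 0, 0.7], [0, 0, -0.33, 0, 0, 0, 0.7], [0, 0, -0.4, 0, 0, 0, 0.7], [0, 0, -0.4, 0, 0, 0, 0.7], [0, 0, -0.4, 0, 0, 0, 0.7]],
])

```text
time_s: 8.28
tool_pos: [0.6119, 0.1343, 0.2136]
tool_rot: [-180.0, -0.2, 5.4]
force: [0.0, -0.4, -0.5]
grip_width: 0.0609
grasp_force: 0.0
```

```bash
python3 - <<'E'
from h import *
o=get_obs(); print(o["tool_pos"],o["grip_width"],o["force"])
c=eyes.read_camera("scene"); save("end",c); P=pts(c).reshape(-1,3)
q=P[(P[:,2]>.078)&(P[:,2]<.092)&(np.hypot(P[:,0]-.61,P[:,1]-.133)<.06)]
print(len(q),q.mean(0).round(4),cv2.minEnclosingCircle(q[:,:2].astype(np.float32)))
A=np.c_[q[:,:2],np.ones(len(q))]; print("slopes",np.linalg.lstsq(A,q[:,2],rcond=None)[0])
E
```

```text
[0.61187827 0.13434938 0.21360978] 0.060854186317650064 [ 0.04790973 -0.44794896 -0.52228422]
2780 [0.6196 0.1325 0.0845] ((0.6117501258850098, 0.13276642560958862), 0.04995168000459671)
slopes [-0.00624259  0.00079485  0.0882531 ]
```

View pics/end.png

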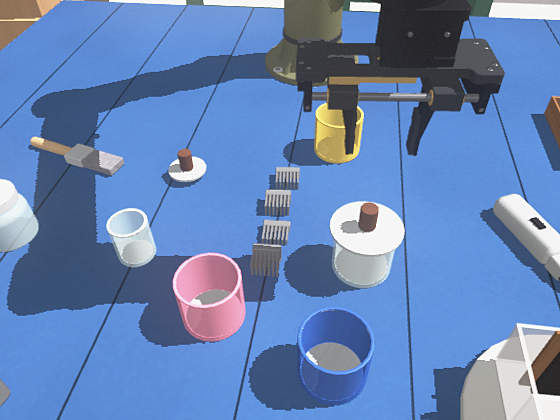

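The lid sits level on the clear jar at (367,228), centred within about 1 mm. The gripper is clear and the other items are where they were.

```bash
python3 -c "
from cell import env; print(env.sign_off())"
```

```text
the job is handed in; nothing more can be done
None
```

The wide lid is on the wide clear jar, level and centred to about 1 mm by the last camera measurement, and it was released only after touching the rim. The other items look unmoved, and the job is handed in, though sign-off returned no verdict.

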